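# Turn over the soap balls in the pot

### The job

The soap balls in the steel pot need a stir. Take the wooden board off the pot and lay it flat on the cork mat; then pick up the wooden paddle that lies on the table, stand it head down in the empty crock so that it leans on the rim, let go, and take it again by the upper part of its handle. With the paddle held near upright and its head down at the bottom of the pot, stir round among the balls for at least three full turns, about 25 mm or more out from the middle, so that most of the balls end up clearly shifted from where they lay, then leave the paddle standing head down in the pot, leaning on its rim, with every ball still inside and the other things on the table undisturbed.

Things in the scene. Friction and masses are not known exactly. Their poses are not given: they have to be found in the camera images.
- pot: open round steel pot with two small loop handles at its own +y and -y sides (they reach 106 mm from the axis, 58 to 68 mm up); fixed in place. 85 mm high, outside radius 78 mm at the foot and 80 mm at the rim, wall 4 mm, flat inner floor 5 mm above its underside. Origin: centre of its underside, z up
- pot_in (a point): centre of the pot's inner floor
- crock: empty squat round terracotta crock, fixed in place. 70 mm high, outside radius 50 mm, wall 5 mm, inner floor 6 mm above its underside. Origin: centre of its underside, z up
- crock_in (a point): centre of the crock's inner floor
- mat: cork mat fixed to the table, 210 mm (its x) by 90 mm (its y), 3 mm thick. Origin: centre of its underside
- board: pale wooden draining board with cross grooves, 180 mm (its x) by 55 mm (its y) by 16 mm (its z), about 0.11 kg; at the start it lies flat across the pot's mouth. Origin: centre of its underside
- stick: pale wooden stirring paddle 200 mm long, about 0.07 kg, 16 mm thick, lying flat on the table at the start. Its x axis runs lengthwise from the head towards the handle's end: square handle 16 x 16 mm from x = -45 to +100 mm, flat head 55 mm long and 26 mm wide (y) from x = -100 to -45 mm. Origin: middle of its length, on its underside; z is across the thickness. Centre of mass about x = -10 mm
- stick_tip (a point): middle of the head's end face (x = -100 mm, z = 8 mm in the paddle)
- stick_top (a point): middle of the handle's end face (x = +100 mm, z = 8 mm in the paddle)
- ball0_center (a point): centre of hard cream-coloured soap ball number 0, 26 mm in diameter, 15 g, loose on the pot's floor
- ball1_center (a point): centre of hard cream-coloured soap ball number 1, 26 mm in diameter, 15 g, loose on the pot's floor
- ball2_center (a point): centre of hard cream-coloured soap ball number 2, 26 mm in diameter, 15 g, loose on the pot's floor
- ball3_center (a point): centre of hard cream-coloured soap ball number 3, 26 mm in diameter, 15 g, loose on the pot's floor
- ball4_center (a point): centre of hard cream-coloured soap ball number 4, 26 mm in diameter, 15 g, loose on the pot's floor
- ball5_center (a point): centre of hard cream-coloured soap ball number 5, 26 mm in diameter, 15 g, loose on the pot's floor
- soap_a: bystander: bare soap bar 80 x 55 x 30 mm, origin at the centre of its underside
- soap_b: bystander: another bare soap bar 80 x 55 x 30 mm, origin at the centre of its underside
- bottle_a: bystander: amber bottle 40 mm across and 85 mm high, origin at the centre of its underside
- bottle_b: bystander: another amber bottle 40 mm across and 85 mm high, origin at the centre of its underside
- pack: bystander: paper-wrapped pack 90 x 65 x 35 mm, origin at the centre of its underside
There are look-alikes about, which are no part of the job. Of the things that look like the mat, the larger one is meant. Leave any red look-alike of the stick alone.

How it is judged:
By the outcome, as a careful person would: the job done as asked, in the order asked, and still so for the second after the job is handed in, with the robot touching nothing.
It also fails if it takes over 72 s, if anything falls off the work surface, if the arm or the gripper's body presses on something with over 40 N, if the wrist force passes 120 N, or if a joint passes its speed limit or range.

### The arm

A 7-joint arm with a two-finger parallel gripper is mounted at the origin on the work surface. World frame = base frame: x ahead of the robot, y to its left, z up, the work surface at z = 0. Lengths are in m, angles in rad, forces in N, time in s.
With the tool pointing down it reaches from about 0.4 to 0.85 m from the base axis. Payload 4.4 kg.
Tool frame: the origin (TCP) lies on the front face of the gripper's body, between the roots of the fingers; the fingertips stand 97 mm ahead of it and the grasp point (between the pads) lies 78 mm ahead of it; z points along the fingers, y is the line along which they close (so a half turn about z gives the same grasp; the last joint's range is limited). The gripper opens to 94 mm and grips with 3 to 60 N. Pads are 16 mm wide; open, the fingers measure 119 mm over their backs; the gripper's body (75 mm by 177 mm) begins 78 mm behind the grasp point.
Start: joints at [-1.415, 0.628, 0.038, 1.517, -0.027, 0.996, -0.02], TCP at [0.143, 0.634, 0.303] pointing down, gripper open.
Joint ranges: [-3.06, 3.06], [-0.37, 2.12], [-1.25, 1.32], [0.18, 2.47], [-1.1, 4.24], [0.23, 1.98], [-2.94, 2.94]. Speed limits (rad/s): [2.57, 2.57, 3.14, 3.14, 3.14, 3.14, 3.14].

### API

Orientations are given as a unit quaternion [x, y, z, w].
In Python, from rig import ctrl, read_camera, calibration gives the robot as it stands.
- The arm moves only by the tool drive_tool, never from a script. Its argument "targets" is a list of rows, each a list of 6 numbers: the shift along the tool's x, y, z in cm, then the turn, a rotation vector about the tool's x, y, z in degrees. A call has 1 to 20 rows; each row shifts and turns the commanded pose from where the row before left it, along the tool's axes as they then stand; what a row does not reach is not made up. A row lasts 1/8 s, in which the tool goes at most 62.5 mm and 10.7 degrees, less where a joint would pass 70% of its speed; a pose out of reach is approached as far as the arm can. A call with a gripper value outside its range is refused whole. "grip" is the finger opening in cm, from 0 to 9.4, set as the call begins (left out, the last holds). The fingers move at their own pace and stop on an object; "squeeze" is the grip in N (left out, the last holds). Time passes only in rows, so rows that do not move let the fingers close. It gives the time, the measured TCP pose, the force, the opening and the grip force at its end, in the units of the state.
- ctrl.get_obs(): the state, without advancing time (a new reading comes with each control period).
- read_camera(name): name is "scene" or "top"; returns (picture, depth): 384x512x3 uint8, red, green, blue; 384x512 float32, m along the optical axis (not along the pixel's ray), 0 where there is no reading.
- calibration(name): a dict with "fovy" (degrees; the focal length in pixels is half the picture's height over the tangent of half this angle, whatever the lens; pixels are square), "cx", "cy" (the principal point, pixels), "pose" (4x4, takes a point from camera to world coordinates). Camera axes: x right, y down, z forward; pixel columns grow to the right and rows downward; lengths in m; the calibration is good to about 2 mm. A picture is of the moment at which its call begins. calibration takes no time and is no camera call.
- ctrl.hand_in(): hands the job in; it is judged then, once.
The state is a dict: "clock": time; "qpos": joint angles; "joint_vel": joint speeds; "effort": joint torques, N m; "tcp_pos": TCP position; "tool_rot": TCP orientation; "force": force on the tool from outside, world axes, zero at the start; "moment": the same for the moment, N m; "gripper_width": opening from 0.0 (shut) to 1.0 (fully open); "grasp_force": force on a finger pad.
Only numpy, scipy, OpenCV 4.12 (cv2) and the standard library are available. Lean on these libraries where they do the work, as an engineer would, in place of code of your own. Each camera call takes 0.05 s, during which the arm holds its last target. There are 200 camera calls.

## Working session

There is one attempt and no reset: what is moved stays moved. The work goes in short steps, Python scripts to look and compute and a tool call to move; the robot and the scene stay as the last step left them, time stands still between calls to the robot, and variables do not carry over. Pictures are saved under pics/ and viewed, at most 13 in all, crops included, and the job is handed in when it is done.

Besides the shell and the picture viewer there is one more tool, called as name([rows], argument=value, ...), one row to a line, values as JSON. drive_tool: Moves the arm, as the interface text tells. Its arguments: {"type":"object","properties":{"targets":{"type":"array","items":{"type":"array","items":{"type":"number"}}},"grip":{"type":"number"},"squeeze":{"type":"number"}},"required":["targets"]}

```bash
mkdir -p pics; ls
cat > h.py <<'E'
import numpy as np, cv2
from scipy.spatial.transform import Rotation as R
from rig import ctrl, read_camera, calibration
def cam(n):
    c=calibration(n); f=192/np.tan(np.radians(c['fovy'])/2); return f,c['cx'],c['cy'],np.array(c['pose'])
def snap(n,name):
    p,d=read_camera(n); np.savez('pics/%s.npz'%name,p=p,d=d); cv2.imwrite('pics/%s.png'%name,p[:,:,::-1]); return p,d
def cloud(n,d):
    f,cx,cy,T=cam(n); v,u=np.mgrid[:384,:512]
    P=np.stack([(u-cx)/f*d,(v-cy)/f*d,d],-1); return P@T[:3,:3].T+T[:3,3]
def onz(n,u,v,z):
    f,cx,cy,T=cam(n); r=T[:3,:3]@np.array([(u-cx)/f,(v-cy)/f,1]); s=(z-T[2,3])/r[2]; return T[:3,3]+s*r
def delta(p,q):  # world target -> tool-frame shift cm, rotvec deg
    o=ctrl.get_obs(); r0=R.from_quat(o['tool_rot']); r1=R.from_quat(q)
    return r0.inv().apply(np.array(p)-o['tcp_pos'])*100, np.degrees((r0.inv()*r1).as_rotvec())
E
python3 - <<'E'
from h import *
for n in ('scene','top'):
    p,d=snap(n,n+'0'); f,cx,cy,T=cam(n); print(n,f,cx,cy); print(T.round(3))
    cv2.imwrite('pics/%s0b.png'%n,cv2.resize(p[:,:,::-1],(800,600),interpolation=cv2.INTER_CUBIC))
o=ctrl.get_obs(); print(o)
E
```

```text
pics
scene 491.33513623455366 261.08560092644814 190.60500684531274
[[ 0.812  0.361 -0.458  1.074]
 [ 0.583 -0.486  0.651 -0.924]
 [ 0.013 -0.796 -0.606  0.94 ]
 [ 0.     0.     0.     1.   ]]
top 477.3332181867859 252.01771795133408 199.7305588872191
[[ 0.    -0.998  0.057  0.346]
 [-1.     0.     0.006 -0.017]
 [-0.006 -0.057 -0.998  1.523]
 [ 0.     0.     0.     1.   ]]
{'clock': 0.1, 'qpos': array([-1.41475864,  0.62921822,  0.03844165,  1.51824418, -0.02699188,
        0.99629982, -0.01997961]), 'joint_vel': array([-0.00046742, -0.00208805, -0.00051382, -0.00282655, -0.00167278,
        0.00134607,  0.00160323]), 'effort': array([ 2.98345025e-03, -5.50787365e+01,  1.14704803e+00, -1.87114495e+01,
       -5.22713049e-02,  1.93045114e-02,  5.21856111e-05]), 'tcp_pos': array([0.14288966, 0.63366366, 0.30187646]), 'tool_rot': array([ 1.10677664e-01,  9.93856012e-01, -8.21807750e-04, -8.19239221e-05]), 'force': array([ 0.11273758, -0.08752015,  0.40677266]), 'moment': array([-0.01648416,  0.04822312, -0.04433788]), 'grasp_force': 0.0, 'gripper_width': 1.0005158673259165}
```

View pics/top0b.png

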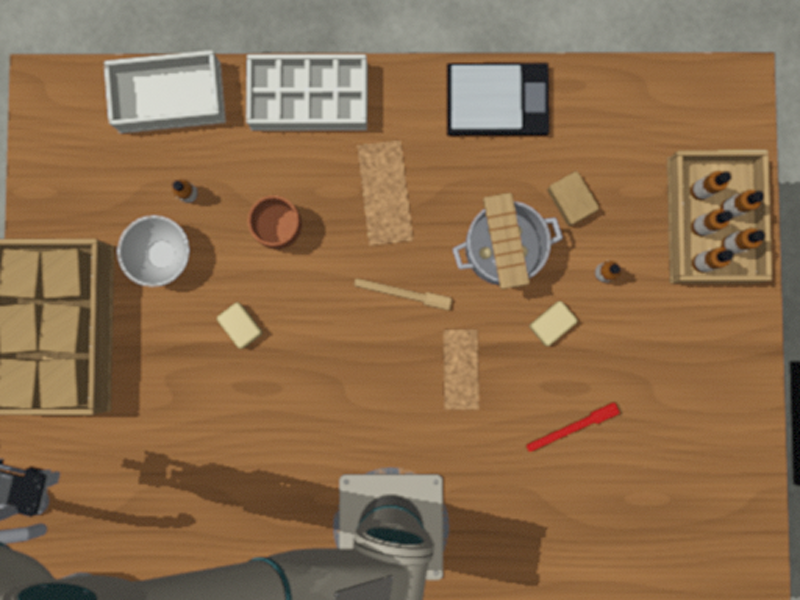

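View pics/scene0b.png

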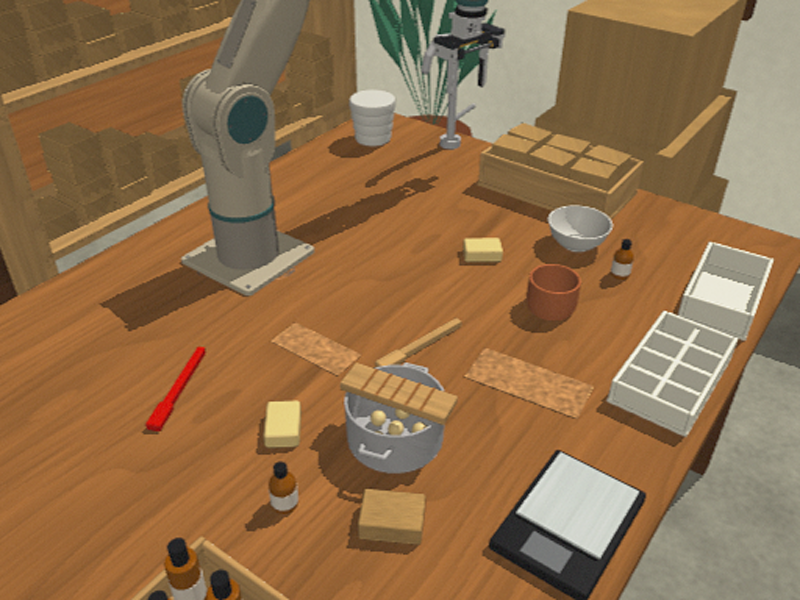

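The top view (800 px wide) shows the pot at (508,242) with the board lying across it. The crock is at (275,222) and the larger mat at (385,193). The paddle runs from its head at (450,301) to its end at (356,283). The smaller mat is at (461,369) and the red paddle at (573,427). Next I measure these by cloud.

```bash
cat > m.py <<'E'
from h import *
z=np.load('pics/top0.npz'); P=cloud('top',z['d']); p=z['p']; s=np.load('pics/scene0.npz'); Q=cloud('scene',s['d'])
def rect(pts):
    r=cv2.minAreaRect((pts[:,:2]*1000).astype(np.float32)); return np.round(r[0],1),np.round(r[1],1),round(r[2],1)
def box(u0,v0,u1,v1): 
    m=np.zeros((384,512),bool); k=1.5625; m[int(v0/k):int(v1/k),int(u0/k):int(u1/k)]=1; return m
tz=P[box(600,330,760,390)][:,2]; print('table z',np.median(tz), 'scene', np.median(Q[int(330/1.5625):int(340/1.5625),int(60/1.5625):int(120/1.5625),2]))
b=box(440,180,580,300)&(P[...,2]>0.093); print('board top',rect(P[b]),np.median(P[b][:,2]))
Qf=Q.reshape(-1,3); 
def circ(pts):
    A=np.c_[pts[:,:2],np.ones(len(pts))]; x=np.linalg.lstsq(2*A,(pts[:,:2]**2).sum(1),rcond=None)[0]; return x[:2],np.sqrt(2*x[2]+x[0]**2+x[1]**2)
def near(F,c,r,z0,z1): return F[(np.hypot(F[:,0]-c[0],F[:,1]-c[1])<r)&(F[:,2]>z0)&(F[:,2]<z1)]
Pf=P.reshape(-1,3)
c=P[int(242/1.5625),int(508/1.5625)]; print(c)
bq=near(Qf,c,.13,.094,.115); print('board scene',rect(bq),np.median(bq[:,2]),len(bq))
for F in (Pf,Qf): 
    a=near(F,c,.1,.078,.09); print('pot rim',circ(a),len(a),np.percentile(a[:,2],[5,95]))
c=np.r_[onz('top',275/1.5625,222/1.5625,.07)]
for F in (Pf,Qf):
    a=near(F,c,.07,.062,.08); print('crock',circ(a),len(a),np.percentile(a[:,2],[5,95]))
for nm,bx in (('stick',box(345,270,462,315)),):
    m=bx&(P[...,2]>.008); print(nm,rect(P[m]),np.median(P[m][:,2]),m.sum())
    mid=P[m]; hm=near(Qf,mid.mean(0),.13,.009,.03); print('scene',rect(hm),np.median(hm[:,2]),len(hm))
hsv=cv2.cvtColor(p,cv2.COLOR_RGB2HSV); print(hsv[int(193/1.5625),int(385/1.5625)],hsv[int(193/1.5625),int(450/1.5625)])
for u,v in [(359,143),(402,141),(412,240),(369,245)]: print('mat corner',onz('top',u/1.5625-.3,v/1.5625-.3,.003).round(4))
for u,v in [(356,283),(450,301)]: print('stick end',onz('top',u/1.5625,v/1.5625,.016).round(4))
E
python3 m.py
python3 - <<'E'
import cv2
p=cv2.imread('pics/top0.png'); cv2.imwrite('pics/c1.png',cv2.resize(p[80:210,150:370],(800,472),interpolation=cv2.INTER_CUBIC))
E
```

```text
table z -0.00037581486153803745 scene 0.0007644943346182265
board top (array([ 476.2, -174.3]), array([151.9, 378.7]), 61.3) 0.10113706635154207
[ 0.5654473 -0.2275729  0.097    ]
board scene (array([ 565.1, -223.2]), array([181.6,  58.4]), 9.9) 0.10197868658974596 1301
pot rim (array([ 0.5669553 , -0.23174701]), np.float64(0.07664049820683819)) 197 [0.07901238 0.0890657 ]
pot rim (array([ 0.56581448, -0.22966414]), np.float64(0.07607511793429121)) 414 [0.0786658  0.08887096]
crock (array([0.61168866, 0.22926061]), np.float64(0.04744651975416176)) 184 [0.06359686 0.074498  ]
crock (array([0.61051549, 0.23100043]), np.float64(0.04747624971865591)) 240 [0.06263888 0.07329499]
stick (array([466.4, -21.3]), array([180.7, 173.1]), 44.1) 0.015308333792891204 401
scene (array([470.4, -23.3]), array([200.6,  30.6]), 78.5) 0.016294658284230268 363
[ 16 117 170] [ 14 142 138]
mat corner [0.7845 0.0654 0.003 ]
mat corner [ 0.7886 -0.0235  0.003 ]
mat corner [ 0.5823 -0.044   0.003 ]
mat corner [0.572  0.0443 0.003 ]
stick end [0.4915 0.069  0.016 ]
stick end [ 0.4548 -0.1215  0.016 ]
```

View pics/c1.png

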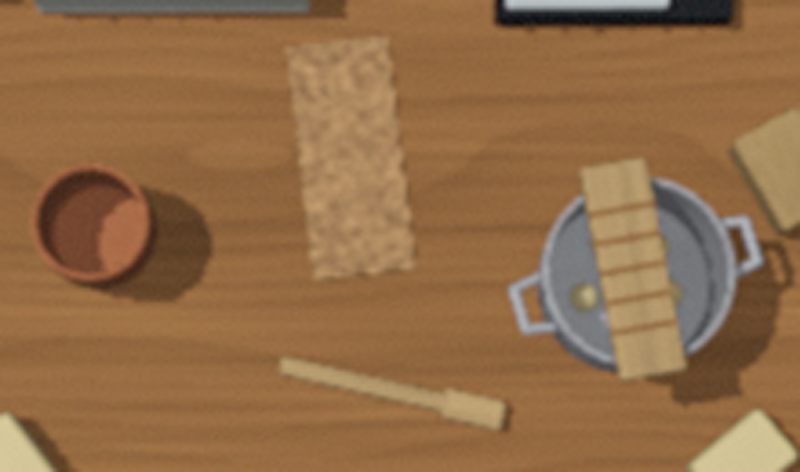

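```bash
cat >> h.py <<'E'
def rot(phi,tilt=0,tx=0):
    "tool y at world angle phi, tool down, then tilted about tool y (and tool x)"
    a=np.radians(phi); y=np.array([np.cos(a),np.sin(a),0]); z=np.array([0,0,-1.]); x=np.cross(y,z)
    return R.from_matrix(np.c_[x,y,z])*R.from_euler('y',tilt,degrees=True)*R.from_euler('x',tx,degrees=True)
def plan(wps,step=.055,ang=10,start=None):
    "wps: (pos,phi,tilt[,n rows]); prints rounded rows from the present pose"
    o=ctrl.get_obs(); p,r=(np.array(o['tcp_pos']),R.from_quat(o['tool_rot'])) if start is None else start
    rows=[]
    for w in wps:
        tp=np.array(w[0]); tr=rot(w[1],w[2]); d=np.linalg.norm(tp-p); rv=(tr*r.inv()).as_rotvec()
        n=max(int(np.ceil(d/step-1e-3)),int(np.ceil(np.degrees(np.linalg.norm(rv))/ang-1e-3)),1)
        if len(w)>3: n=w[3]
        p0,r0=p,r
        for i in range(1,n+1):
            a=p0+(tp-p0)*i/n; b=R.from_rotvec(rv*i/n)*r0
            s=np.round(r.inv().apply(a-p)*100,1)+0.; q=np.round(np.degrees((r.inv()*b).as_rotvec()),1)+0.
            rows.append([*s,*q]); p=p+r.apply(s/100); r=r*R.from_rotvec(np.radians(q))
    print(len(rows)); print('['+','.join('['+','.join('%g'%x for x in k)+']' for k in rows)+']'); return p,r
def st():
    o=ctrl.get_obs(); m=R.from_quat(o['tool_rot']).as_matrix(); print('t',round(o['clock'],2),'p',o['tcp_pos'].round(4),'yphi',np.degrees(np.arctan2(m[1,1],m[0,1])).round(1),'z',m[:,2].round(3),'q',o['qpos'].round(2),'F',o['force'].round(1),'w',round(o['gripper_width']*94,1),'g',round(o['grasp_force'],1))
E
python3 - <<'E'
from h import *
plan([([.45,.35,.30],20,0),([.565,-.224,.28],-80.1,0),([.565,-.224,.184],-80.1,0,3)])
E
```

```text
22
[[-4.5,-2.6,0,0,0,7.2],[-4.8,-2,0.1,0,0,7.1],[-5.1,-1.4,0,0,0,7.2],[-5.2,-0.8,0,0,0,7.1],[-5.2,-0.2,0,0,0,7.2],[-5.2,0.6,0.1,0,0.1,7.2],[-5.1,1.1,0,-0.1,0,7.1],[-4.9,1.8,0,0,0,7.2],[-5.3,-0.8,0.2,0,0,9.1],[-5.3,0,0.2,0,0,9.1],[-5.2,0.9,0.1,0,0,9.1],[-5.1,1.7,0.2,0,0,9.1],[-4.7,2.5,0.2,0,0,9.1],[-4.2,3.2,0.2,0,0,9.1],[-3.7,3.8,0.2,0,0,9.1],[-3.1,4.4,0.1,0,0,9.1],[-2.3,4.7,0.2,0,0,9.1],[-1.5,5.1,0.2,0,0,9.1],[-0.7,5.3,0.2,0,0,9.1],[0,0,3.2,0,0,0],[0,0,3.2,0,0,0],[0,0,3.2,0,0,0]]
```

drive_tool([
  [-4.5,-2.6,0,0,0,7.2],
  [-4.8,-2,0.1,0,0,7.1],
  [-5.1,-1.4,0,0,0,7.2],
  [-5.2,-0.8,0,0,0,7.1],
  [-5.2,-0.2,0,0,0,7.2],
  [-5.2,0.6,0.1,0,0.1,7.2],
  [-5.1,1.1,0,-0.1,0,7.1],
  [-4.9,1.8,0,0,0,7.2],
  [-5.3,-0.8,0.2,0,0,9.1],
  [-5.3,0,0.2,0,0,9.1],
  [-5.2,0.9,0.1,0,0,9.1],
  [-5.1,1.7,0.2,0,0,9.1],
  [-4.7,2.5,0.2,0,0,9.1],
  [-4.2,3.2,0.2,0,0,9.1],
  [-3.7,3.8,0.2,0,0,9.1],
  [-3.1,4.4,0.1,0,0,9.1],
  [-2.3,4.7,0.2,0,0,9.1],
  [-1.5,5.1,0.2,0,0,9.1],
  [-0.7,5.3,0.2,0,0,9.1],
  [0,0,0,0,0,0],
], grip=9.4)

```text
clock: 2.6
tcp_pos: [0.5642, -0.2285, 0.2789]
tool_rot: [0.997, 0.083, -0.0, 0.001]
force: [-1.1, 0.8, 0.5]
gripper_width: 1.004
grasp_force: 0.0
```

Run:
```python
from h import *
st(); plan([([.565,-.224,.28],-80.1,0),([.565,-.224,.184],-80.1,0,3)])
```

```text
t 2.6 p [ 0.5642 -0.2285  0.2789] yphi -80.5 z [-0.001 -0.002 -1.   ] q [-0.1   0.71  0.76  1.68 -0.56  0.99 -0.55] F [-1.1  0.8  0.5] w 94.4 g 0.0
4
[[0.1,-0.4,-0.1,0.1,0,-0.4],[0,0,3.2,0,0,0],[0,0,3.2,0,0,0],[0.1,0,3.2,0,0,0]]
```

drive_tool([
  [0.1,-0.3,0,0,0,-0.4],
  [0,0,3.2,0,0,0],
  [0,0,3.2,0,0,0],
  [0,0,3.1,0,0,0],
  [0,0,0,0,0,0],
])

```text
clock: 3.22
tcp_pos: [0.5649, -0.2169, 0.1823]
tool_rot: [0.996, 0.091, -0.002, -0.003]
force: [0.1, 0.8, 1.4]
gripper_width: 0.997
grasp_force: 0.0
```

drive_tool([
  [0,0,0,0,0,0],
  [0,0,0,0,0,0],
  [0,0,0,0,0,0],
  [0,0,0,0,0,0],
  [0,0,0,0,0,0],
], grip=4.5, squeeze=30)

```text
clock: 3.85
tcp_pos: [0.566, -0.2205, 0.1848]
tool_rot: [0.996, 0.09, 0.001, -0.001]
force: [0.2, -0.4, 3.6]
gripper_width: 0.579
grasp_force: 30.0
```

Run:
```python
from h import *
st(); o=ctrl.get_obs(); p=o['tcp_pos']
plan([(p+[0,0,.06],-80.1,0),([.6,-.1,.23],-80.1,0),([.682,.0105,.16],-84.3,0),([.682,.0105,.106],-84.3,0,2)])
```

```text
t 3.85 p [ 0.566  -0.2205  0.1848] yphi -79.7 z [ 0.001  0.002 -1.   ] q [-0.06  0.81  0.66  1.76 -0.67  0.81 -0.46] F [ 0.2 -0.4  3.6] w 54.4 g 30.0
10
[[0,0,-3,0,0,0.2],[0,0,-3,-0.1,-0.1,0.2],[1.8,-3.8,0.5,0,0,0],[1.8,-3.7,0.5,0,0,0],[1.8,-3.8,0.5,0,0,0],[3.3,-3.2,2.3,0,0,1.4],[3.3,-3.2,2.3,0,0,1.4],[3.2,-3.3,2.4,0,0,1.4],[0,0,2.7,0,0,0],[0,0,2.7,0,0,0]]
```

drive_tool([
  [0,0,-3,0,0,0.2],
  [0,0,-3,0,0,0.2],
  [1.8,-3.8,0.5,0,0,0],
  [1.8,-3.7,0.5,0,0,0],
  [1.8,-3.8,0.5,0,0,0],
  [3.3,-3.2,2.3,0,0,1.4],
  [3.3,-3.2,2.3,0,0,1.4],
  [3.2,-3.3,2.4,0,0,1.4],
  [0,0,2.7,0,0,0],
  [0,0,2.4,0,0,0],
  [0,0,0.2,0,0,0],
  [0,0,0,0,0,0],
  [0,0,0,0,0,0],
])

```text
clock: 5.48
tcp_pos: [0.6828, 0.0105, 0.1082]
tool_rot: [0.999, 0.049, 0.001, -0.001]
force: [-0.6, -0.1, -0.4]
gripper_width: 0.582
grasp_force: 30.0
```

Run:
```python
from h import *
st()
```

```text
t 5.47 p [0.6828 0.0105 0.1082] yphi -84.4 z [ 0.003  0.002 -1.   ] q [-0.4   1.01  0.66  1.56 -0.77  0.84 -0.91] F [-0.6 -0.1 -0.4] w 54.7 g 30.0
```

drive_tool([
  [0,0,0.3,0,0,0],
  [0,0,0.1,0,0,0],
  [0,0,0.1,0,0,0],
  [0,0,0,0,0,0],
])

```text
clock: 5.98
tcp_pos: [0.6822, 0.0113, 0.1028]
tool_rot: [0.999, 0.05, 0.0, -0.001]
force: [-2.1, 1.2, 5.3]
gripper_width: 0.582
grasp_force: 30.0
```

drive_tool([
  [0,0,0,0,0,0],
  [0,0,0,0,0,0],
  [0,0,0,0,0,0],
  [0,0,-3,0,0,0],
  [0,0,-6,0,0,0],
  [0,0,0,0,0,0],
], grip=8)

```text
clock: 6.72
tcp_pos: [0.6848, 0.0098, 0.1969]
tool_rot: [0.999, 0.05, 0.005, -0.0]
force: [0.3, 0.6, -0.7]
gripper_width: 0.856
grasp_force: 0.0
```

Run:
```python
from h import *
st()
p,d=snap('top','top1'); cv2.imwrite('pics/c2.png',cv2.resize(p[80:210,150:370,::-1],(800,472),interpolation=cv2.INTER_CUBIC))
P=cloud('top',d).reshape(-1,3); q,ds=snap('scene','sc1'); Q=cloud('scene',ds).reshape(-1,3)
plan([([.4793,.0143,.18],-11,0),([.4793,.0143,.100],-11,0,3)])
```

```text
t 6.72 p [0.6848 0.0098 0.1969] yphi -84.3 z [ 0.009  0.001 -1.   ] q [-0.44  0.91  0.73  1.52 -0.7   0.97 -0.97] F [ 0.3  0.6 -0.7] w 80.5 g 0.0
11
[[-2.5,-0.3,0.1,0,0,-9.2],[-2.5,-0.7,0.2,0,0,-9.1],[-2.3,-1,0.1,0,-0.1,-9.2],[-2.1,-1.5,0.2,0,0,-9.1],[-1.8,-1.7,0.2,0,0,-9.2],[-1.6,-2,0.1,-0.1,0,-9.2],[-1.2,-2.2,0.2,0,-0.1,-9.1],[-0.8,-2.4,0.1,0,0,-9.2],[0,0,2.7,0,0,0],[0,0,2.6,0,0,0],[0,0,2.7,0,0,0]]
```

View pics/c2.png

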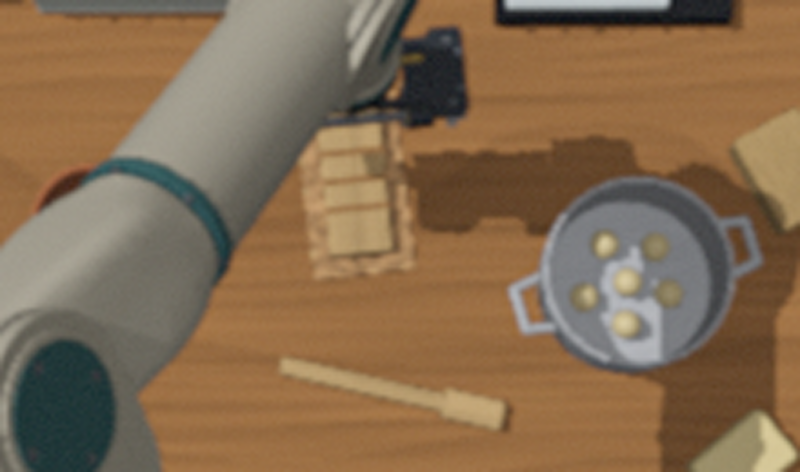

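The crop shows the board lying flat on the larger mat, around (358,190), and the paddle unmoved. The six balls are visible in the pot at (605,244), (655,246), (627,281), (584,296), (669,292) and (627,323).

drive_tool([
  [-2.5,-0.3,0.1,0,0,-9.2],
  [-2.5,-0.7,0.2,0,0,-9.1],
  [-2.3,-1,0.1,0,0,-9.2],
  [-2.1,-1.5,0.2,0,0,-9.1],
  [-1.8,-1.7,0.2,0,0,-9.2],
  [-1.6,-2,0.1,0,0,-9.2],
  [-1.2,-2.2,0.2,0,-0.1,-9.1],
  [-0.8,-2.4,0.1,0,0,-9.2],
  [0,0,2.7,0,0,0],
  [0,0,0,0,0,0],
  [0,0,0,0,0,0],
], grip=6)

```text
clock: 8.2
tcp_pos: [0.4794, 0.0141, 0.1525]
tool_rot: [0.772, 0.636, -0.0, -0.001]
force: [-0.2, 0.4, -0.2]
gripper_width: 0.637
grasp_force: 0.0
```

Run:
```python
from h import *
st()
plan([([.4793,.0143,.101],-11,0,2)])
```

```text
t 8.2 p [0.4794 0.0141 0.1525] yphi -11.0 z [-0.001  0.    -1.   ] q [-0.29  0.66  0.3   2.12 -0.45  0.42  0.18] F [-0.2  0.4 -0.2] w 59.8 g 0.0
2
[[0,0,2.6,0,0,0],[0,0,2.6,-0.1,0,0]]
```

drive_tool([
  [0,0,2.6,0,0,0],
  [0,0,2.5,0,0,0],
  [0,0,0,0,0,0],
  [0,0,0,0,0,0],
])

```text
clock: 8.7
tcp_pos: [0.4799, 0.0141, 0.1025]
tool_rot: [0.772, 0.636, 0.0, 0.0]
force: [-0.1, -0.8, 0.6]
gripper_width: 0.642
grasp_force: 0.0
```

```bash
cat > kin.py <<'E'
from h import *
from itertools import product
from scipy.optimize import least_squares
D=[([-1.41475864,0.62921822,0.03844165,1.51824418,-0.02699188,0.99629982,-0.01997961],[.1429,.6337,.3019],77.3,0),
([-0.1,.71,.76,1.68,-.56,.99,-.55],[.5642,-.2285,.2789],-80.5,0),
([-.06,.81,.66,1.76,-.67,.81,-.46],[.566,-.2205,.1848],-79.7,0),
([-.4,1.01,.66,1.56,-.77,.84,-.91],[.6828,.0105,.1082],-84.4,0),
([-.44,.91,.73,1.52,-.7,.97,-.97],[.6848,.0098,.1969],-84.3,0),
([-.29,.66,.3,2.12,-.45,.42,.18],[.4794,.0141,.1525],-11,0)]
def fk(q,x,s):
    # x: base yaw, h, L1, L2, Lt, tool yaw, a3 (elbow offset), a4, a6
    rz=lambda a:R.from_euler('z',a); ry=lambda a:R.from_euler('y',a)
    p=np.array([0,0,x[1]]); r=rz(x[0]+s[0]*q[0])*ry(q[1])*rz(s[1]*q[2])
    p=p+r.apply([x[6],0,x[2]]); r=r*ry(q[3]); p=p+r.apply([x[7],0,x[3]]); r=r*rz(s[2]*q[4])*ry(q[5]); p=p+r.apply([x[8],0,x[4]])
    return p,r*rz(s[3]*q[6]+x[5])
def res(x,s):
    e=[]
    for q,p,ph,t in D:
        a,r=fk(q,x,s); e+=list((a-p)*10)+list((rot(ph,t).inv()*r).as_rotvec())
    return np.array(e)
LO=np.array([-3.06,-.37,-1.25,.18,-1.1,.23,-2.94]); HI=np.array([3.06,2.12,1.32,2.47,4.24,1.98,2.94])
def ik(p,r,x,s,q0,seeds=12):
    best=None; g=np.random.default_rng(0)
    for k in range(seeds):
        z=np.clip(np.array(q0)+g.normal(0,.4,7)*(k>0),LO+.01,HI-.01)
        def f(q):
            a,b=fk(q,x,s); return np.r_[(a-p)*10,(r.inv()*b).as_rotvec()*2,.003*(q-q0)]
        o=least_squares(f,z,bounds=(LO+.02,HI-.02)); a,b=fk(o.x,x,s)
        e=np.linalg.norm(a-p)*1000,np.degrees((r.inv()*b).magnitude())
        if best is None or o.cost<best[0]: best=(o.cost,o.x,e)
    return best[1].round(2),np.round(best[2],1)
E
python3 - <<'E'
from kin import *
st(); o=ctrl.get_obs(); best=[]
for s in product((1,-1),repeat=4):
  for b,c in product((0,1.6,3.1,-1.6),repeat=2):
    f=least_squares(res,[b,.35,.42,.42,.25,c,0,0,0],args=(s,)); best.append((f.cost,s,f.x))
best.sort(key=lambda t:t[0])
for t in best[:3]: print(t[0],t[1],t[2].round(3))
np.savez('kin.npz',x=best[0][2],s=best[0][1])
E
```

```text
t 8.7 p [0.4799 0.0141 0.1025] yphi -11.0 z [ 0.001  0.001 -1.   ] q [-0.23  0.75  0.21  2.13 -0.51  0.3   0.22] F [-0.1 -0.8  0.6] w 60.3 g 0.0
0.00686447759188682 (-1, -1, -1, -1) [-0.043  0.075  0.555  0.382  0.023 -4.754 -0.014 -0.01  -0.009]
0.006864477591886892 (-1, -1, -1, -1) [-0.043  0.075  0.555  0.382  0.023  1.529 -0.014 -0.01  -0.009]
0.006864477591886934 (-1, -1, -1, -1) [-0.043  0.075  0.555  0.382  0.023 -4.754 -0.014 -0.01  -0.009]
```

Run:
```python
from kin import *
D.append(([-.23,.75,.21,2.13,-.51,.3,.22],[.4799,.0141,.1025],-11,0))
s=(-1,)*4
for nm,g in (('no offs',lambda y:np.array([y[4],y[0],y[1],y[2],y[3],np.pi/2,0,0,0])),('elbow',lambda y:np.array([y[4],y[0],y[1],y[2],y[3],np.pi/2,y[5],y[6],y[7]]))):
    f=least_squares(lambda y:np.r_[res(g(y),s),.02*(y[:4]-[.35,.42,.4,.25]),.05*y[5:]],[.35,.42,.4,.25,0,0,0,0]); e=res(g(f.x),s).reshape(-1,6)
    print(nm,f.x.round(3)); print((np.abs(e[:,:3]).max(1)*100).round(0),np.degrees(np.abs(e[:,3:]).max(1)).round(1))
x=g(f.x); np.savez('kin.npz',x=x,s=s)
az=20.6; u=np.array([np.cos(np.radians(az)),np.sin(np.radians(az)),0]); C=np.array([.611,.230,0]); k=np.array([0,0,1.]); v=np.array([-u[1],u[0],0])
P0=np.array([.5656,-.2305,0])
th=np.radians(51)
def test(nm,G,yphi,tilt,q0=[-.3,.8,.5,1.7,-.5,.9,0]):
    r=rot(yphi,tilt); p=G-r.apply([0,0,.078]); print(nm,p.round(3),*ik(p,r,x,s,q0,6))
# lean direction dirn (unit horizontal, world angle), place tilt 39, regrasp alpha
for lean in (20.6,200.6,110.6,-69.4):
    l=np.array([np.cos(np.radians(lean)),np.sin(np.radians(lean)),0]); ax=l*np.sin(th)+k*np.cos(th)
    tip=C-.035*l+.006*k+ .008*(-l*np.cos(th)+k*np.sin(th))
    for fl,ph in (('A',lean-90),):
        # head->top = tool x => lean = phi+90 ; outward tilt positive
        test('lean%d place'%lean,tip+.14*ax,ph,39)
        for al in (51,35,20,0): 
            test('  regrasp a%d'%al,tip+.175*ax,ph,al-51)
            test('  regrasp flipped',tip+.175*ax,ph+180,51-al)
    for al in (51,35,20,0):
        for ph in range(-180,180,45): 
            r=rot(ph,al); p=P0+[0,0,.18]-r.apply([0,0,.078]); q,e=ik(p,r,x,s,[-.3,.8,.5,1.7,-.5,.9,0],4); 
            if lean==20.6 and e[0]<3: print('stir ok',al,ph,q,e)
```

```text
no offs [ 0.107  0.56   0.386  0.043 -0.04   0.     0.     0.   ]
[5. 3. 2. 7. 4. 7. 9.] [2.3 2.5 2.3 2.2 2.1 1.9 2.4]
elbow [-0.001  0.552  0.387 -0.052 -0.038 -0.025 -0.01  -0.018]
[7. 5. 3. 5. 3. 3. 3.] [2.2 2.4 2.2 2.1 2.  1.8 2.3]Traceback (most recent call last):
  File "<stdin>", line 19, in <module>
  File "<stdin>", line 12, in test
  File "kin.py", line 28, in ik
    o=least_squares(f,z,bounds=(LO+.02,HI-.02)); a,b=fk(o.x,x,s)
    return func(*args, **kwargs)
    raise ValueError("Initial guess is outside of provided bounds")
ValueError: Initial guess is outside of provided bounds
```

```bash
cat > feas.py <<'E'
from kin import *
D.append(([-.23,.75,.21,2.13,-.51,.3,.22],[.4799,.0141,.1025],-11,0))
s=(-1,)*4
g=lambda y:np.array([y[0],.35,y[1],y[2],y[3],y[4],y[5],y[6],y[7]])
f=least_squares(lambda y:np.r_[res(g(y),s),.3*y[5:]],[0,.45,.42,.28,1.57,0,0,0]); e=res(g(f.x),s).reshape(-1,6)
print(g(f.x).round(3)); print((np.abs(e[:,:3]).max(1)*100).round(0),np.degrees(np.abs(e[:,3:]).max(1)).round(1))
x=g(f.x); np.savez('kin.npz',x=x,s=s)
C=np.array([.611,.230,0]); k=np.array([0,0,1.])
P0=np.array([.5656,-.2305,0]); q0=np.array([-.3,.8,.5,1.7,-.5,.9,0])
th=np.radians(51)
def test(G,yphi,tilt):
    r=rot(yphi,tilt); p=G-r.apply([0,0,.078]); q,e=ik(p,r,x,s,q0,4); return '%d,%.1f'%(e[0],e[1])+(str(q) if e[0]<4 and e[1]<2 else '')
if __name__=='__main__':
  for lean in (20.6,200.6,110.6,-69.4,65,-25,155,245):
    l=np.array([np.cos(np.radians(lean)),np.sin(np.radians(lean)),0]); ax=l*np.sin(th)+k*np.cos(th)
    tip=C-.035*l+.006*k+ .008*(-l*np.cos(th)+k*np.sin(th)); ph=lean-90
    print('lean',lean,'place',test(tip+.14*ax,ph,39))
    for al in (51,30,10): print('  a%d'%al,test(tip+.175*ax,ph,al-51),'| flip',test(tip+.175*ax,ph+180,51-al))
  for al in (51,30,10):
    print('stir',al,[(ph,test(P0+[0,0,.18],ph,al)[:6]) for ph in range(-180,180,45)])
E
timeout 400 python3 feas.py
```

```text
[-0.042  0.35   0.552  0.387  0.296  1.53  -0.019 -0.01  -0.011]
[7. 5. 3. 6. 3. 2. 5.] [0.1 0.5 0.3 0.3 0.9 0.4 0.5]Traceback (most recent call last):
  File "feas.py", line 17, in <module>
    print('lean',lean,'place',test(tip+.14*ax,ph,39))
                              ~~~~^^^^^^^^^^^^^^^^^^
  File "feas.py", line 12, in test
    r=rot(yphi,tilt); p=G-r.apply([0,0,.078]); q,e=ik(p,r,x,s,q0,4); return '%d,%.1f'%(e[0],e[1])+(str(q) if e[0]<4 and e[1]<2 else '')
                                                   ~~^^^^^^^^^^^^^^
  File "kin.py", line 28, in ik
    o=least_squares(f,z,bounds=(LO+.02,HI-.02)); a,b=fk(o.x,x,s)
    return func(*args, **kwargs)
    raise ValueError("Initial guess is outside of provided bounds")
ValueError: Initial guess is outside of provided bounds
```

```bash
sed -i 's/LO+.01,HI-.01/LO+.05,HI-.05/' kin.py; time timeout 500 python3 feas.py
```

```text
[-0.042  0.35   0.552  0.387  0.296  1.53  -0.019 -0.01  -0.011]
[7. 5. 3. 6. 3. 2. 5.] [0.1 0.5 0.3 0.3 0.9 0.4 0.5]
lean 20.6 place 17,15.7
  a51 0,0.0[-0.72  0.99  0.71  1.3  -0.66  1.09 -1.15] | flip 0,0.0[-0.38  0.89 -0.05  1.3   0.05  0.95  1.49]
  a30 0,0.0[-0.56  1.22  0.66  0.71 -0.54  1.7  -1.36] | flip 0,0.0[-0.43  1.17  0.12  0.71 -0.1   1.63  1.58]
  a10 20,10.5 | flip 20,10.5
lean 200.6 place 0,0.0[-0.39  1.11 -0.02  1.06  0.01  1.64  1.52]
  a51 0,0.0[-0.29  0.64 -0.17  1.88  0.17  0.63  1.37] | flip 0,0.0[-0.88  0.76  0.77  1.88 -0.73  0.81 -0.93]
  a30 0,0.0[-0.06  0.59 -0.46  2.22  1.58  0.25 -0.  ] | flip 5,3.9
  a10 8,3.5 | flip 31,23.5
lean 110.6 place 0,0.0[-0.12  0.92 -0.06  1.59 -0.76  0.98  0.74]
  a51 0,0.0[-0.75  0.79  0.35  1.59 -0.34  0.82  0.1 ] | flip 0,0.0[-1.07  1.    1.04  1.58 -0.93  1.13 -2.58]
  a30 0,0.0[-1.06  0.91  0.61  1.51 -0.15  0.92 -0.18] | flip 0,0.0[-0.63  0.84 -0.2   1.5   0.58  1.03  2.37]
  a10 0,0.0[-1.25  1.11  0.8   1.38 -0.03  1.08 -0.35] | flip 0,0.0[-0.88  0.97  0.    1.38  0.66  1.25  2.26]
lean -69.4 place 0,0.0[-0.66  0.92  
[... 1631 characters left out ...]
.76 -0.24]
  a30 0,0.0[ 0.42  0.77 -0.79  2.01  0.6   0.38  2.01] | flip 0,0.0[-0.23  0.64  0.2   2.   -0.97  0.54  0.34]
  a10 0,0.0[ 0.79  1.08 -1.13  2.13  1.28  0.25  1.6 ] | flip 1,1.5[ 0.53  0.82 -0.65  2.12 -1.08  0.25  0.71]
stir 51 [(-180, '0,0.0['), (-135, '24,19.'), (-90, '24,19.'), (-45, '0,0.0['), (0, '0,0.0['), (45, '4,2.7'), (90, '5,2.9'), (135, '0,0.0[')]
stir 30 [(-180, '0,0.0['), (-135, '3,2.8'), (-90, '3,3.0'), (-45, '0,0.0['), (0, '0,0.0['), (45, '0,0.0['), (90, '0,0.0['), (135, '0,0.0[')]
stir 10 [(-180, '0,0.0['), (-135, '0,0.0['), (-90, '0,0.0['), (-45, '0,0.0['), (0, '0,0.0['), (45, '0,0.0['), (90, '0,0.0['), (135, '0,0.0[')]
real	0m21.165s
user	0m21.672s
sys	0m0.068s
```

drive_tool([
  [0,0,0.2,0,0,0],
  [0,0,0,0,0,0],
  [0,0,0,0,0,0],
  [0,0,0,0,0,0],
  [0,0,0,0,0,0],
  [0,0,0,0,0,0],
], grip=0.8, squeeze=40)

```text
clock: 9.45
tcp_pos: [0.4793, 0.0142, 0.0998]
tool_rot: [0.772, 0.636, 0.0, -0.0]
force: [-1.4, -0.3, 1.5]
gripper_width: 0.164
grasp_force: 39.8
```

```bash
cat > place.py <<'E'
from h import *
st()
C=np.array([.611,.230,0]); k=np.array([0,0,1.]); lean=110.6; th=np.radians(51)
l=np.array([np.cos(np.radians(lean)),np.sin(np.radians(lean)),0]); ax=l*np.sin(th)+k*np.cos(th)
tip=C-.035*l+.006*k+.008*(-l*np.cos(th)+k*np.sin(th))
def pose(s,tilt,G=.0925): r=rot(lean-90,tilt); return tip+s*ax-r.apply([0,0,G])
E
python3 - <<'E'
from place import *
t=pose(.14,39)+.003*k
print(t); p=ctrl.get_obs()['tcp_pos']
plan([(p+[0,0,.10],-11,0),([.56,.08,.23],5,0),(t+.14*ax,20.6,39),(t,20.6,39,6)])
E
```

```text
t 9.45 p [0.4793 0.0142 0.0998] yphi -11.0 z [-0.     0.001 -1.   ] q [-0.23  0.76  0.21  2.14 -0.51  0.29  0.22] F [-1.4 -0.3  1.5] w 15.4 g 39.8
[0.60728676 0.23987892 0.17520802]
15
[[0,0,-5,0,0,0],[0,0,-5,0,0,0],[4,3.3,-1.5,0,0,-8],[3.5,3.9,-1.5,0,0,-8],[5.2,0.6,-0.7,1.1,7.7,-3],[5.2,0.9,0.1,1,7.8,-3],[5.1,1.2,0.7,1.1,7.7,-3],[4.9,1.5,1.3,1,7.8,-3],[4.6,1.7,2,1.1,7.7,-3],[-2.3,0,0,0,0,0],[-2.4,0,0,0,0,0],[-2.3,0,0,0,0,0],[-2.3,0,0,0,0,0],[-2.4,0,0,0,0,0],[-2.3,0,0,0,0,0]]
```

drive_tool([
  [0,0,-5,0,0,0],
  [0,0,-5,0,0,0],
  [4,3.3,-1.5,0,0,-8],
  [3.5,3.9,-1.5,0,0,-8],
  [5.2,0.6,-0.7,1.1,7.7,-3],
  [5.2,0.9,0.1,1,7.8,-3],
  [5.1,1.2,0.7,1.1,7.7,-3],
  [4.9,1.5,1.3,1,7.8,-3],
  [4.6,1.7,1.5,1.1,7.7,-3],
  [0,0,0,0,0,0],
  [0,0,0,0,0,0],
])

```text
clock: 10.82
tcp_pos: [0.57, 0.3382, 0.2665]
tool_rot: [0.537, 0.775, 0.189, -0.274]
force: [-0.4, -0.6, -0.8]
gripper_width: 0.165
grasp_force: 39.8
```

Run:
```python
from place import *
n=-l*np.cos(th)+k*np.sin(th); T=pose(.14,39)+.006*n+.01*ax
plan([(T,20.6,39,6)])
p,d=snap('scene','sc2'); cv2.imwrite('pics/c3.png',cv2.resize(p[90:270,230:470,::-1],(800,600),interpolation=cv2.INTER_CUBIC))
# stick pose in view: predicted tip/top pixels
o=ctrl.get_obs(); r=R.from_quat(o['tool_rot']); g=o['tcp_pos']+r.apply([0,0,.0925]); f,cx,cy,M=cam('scene')
for s in (-.14,.06):
    c=M[:3,:3].T@(g+r.apply([s,0,0])-M[:3,3]); u,v=c[0]/c[2]*f+cx,c[1]/c[2]*f+cy; print(round((u-230)*800/240),round((v-90)*600/180))
```

```text
t 10.82 p [0.57   0.3382 0.2665] yphi 20.5 z [-0.221  0.587 -0.779] q [-0.24  0.75 -0.13  1.59 -0.74  0.98  0.5 ] F [-0.4 -0.6 -0.8] w 15.6 g 39.8
6
[[-2.2,0,0,0,0,0],[-2.2,0,0,0,0,0],[-2.2,0,0.1,0,0.1,0],[-2.1,0,0,0,0,-0.1],[-2.2,0,0,0,0,0],[-2.2,0,0,0,0,0]]
429 224
465 28
```

View pics/c3.png

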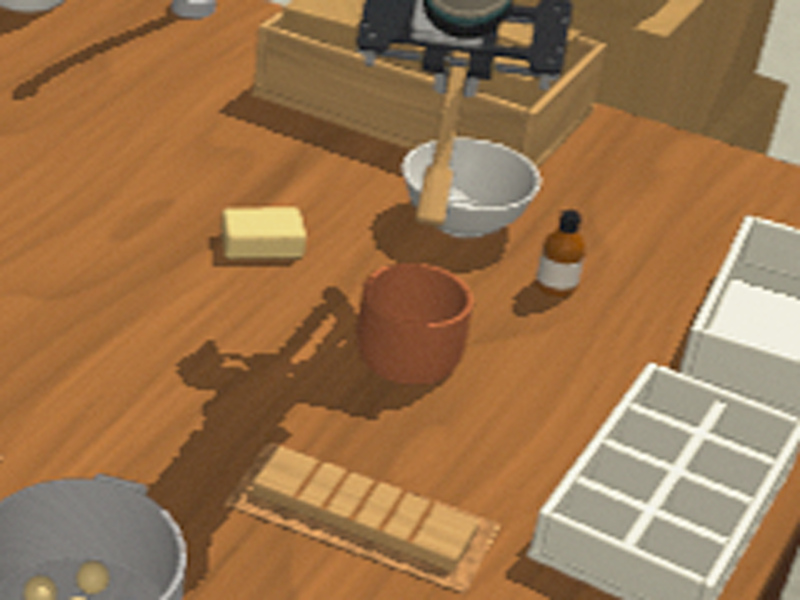

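The crop shows the paddle held head down, with its tip at about (432,221) against a predicted (429,224). The crock mouth is open below it at (415,295), so I'm inserting it.

drive_tool([
  [-2.2,0,0,0,0,0],
  [-2.2,0,0,0,0,0],
  [-2.2,0,0,0,0,0],
  [-2.2,0,0.1,0,0,0],
  [-2.2,0,0,0,0,0],
  [-2.1,0,0,0,0,0],
  [0,0,0,0,0,0],
  [0,0,0,0,0,0],
])

```text
clock: 11.88
tcp_pos: [0.6055, 0.2453, 0.1845]
tool_rot: [0.536, 0.775, 0.19, -0.274]
force: [-0.1, -0.3, -0.3]
gripper_width: 0.168
grasp_force: 40.0
```

Run:
```python
from place import *
n=-l*np.cos(th)+k*np.sin(th); T=pose(.14,39)+.003*n+.003*ax
st(); plan([(T,20.6,39,2)])
```

```text
t 11.88 p [0.6055 0.2453 0.1845] yphi 20.6 z [-0.221  0.589 -0.777] q [-0.09  0.87 -0.12  1.58 -0.72  0.97  0.68] F [-0.1 -0.3 -0.3] w 15.8 g 40.0
t 11.88 p [0.6055 0.2453 0.1845] yphi 20.6 z [-0.221  0.589 -0.777] q [-0.09  0.87 -0.12  1.58 -0.72  0.97  0.68] F [-0.1 -0.3 -0.3] w 15.8 g 40.0
2
[[-0.5,0,0.1,0,0,0],[-0.4,0,0.2,0,0,0]]
```

drive_tool([
  [-0.4,0,0.1,0,0,0],
  [-0.4,0,0.1,0,0,0],
  [0,0,0,0,0,0],
  [0,0,0,0,0,0],
])

```text
clock: 12.38
tcp_pos: [0.6067, 0.2414, 0.1781]
tool_rot: [0.536, 0.775, 0.19, -0.275]
force: [-1.2, 4.8, 0.8]
gripper_width: 0.171
grasp_force: 40.0
```

drive_tool([
  [0,0,0,0,0,0],
  [0,0,0,0,0,0],
  [0,0,0,0,0,0],
  [0,0,-2,0,0,0],
  [0,0,-4,0,0,0],
  [0,0,-5,0,0,0],
  [0,0,0,0,0,0],
], grip=6)

```text
clock: 13.25
tcp_pos: [0.635, 0.1711, 0.2669]
tool_rot: [0.539, 0.775, 0.192, -0.27]
force: [-0.1, 0.2, -0.6]
gripper_width: 0.64
grasp_force: 0.0
```

Run:
```python
from place import *
st()
p,d=snap('scene','sc3'); p2,d2=snap('top','top3')
a=cv2.resize(p[120:240,310:430,::-1],(400,400),interpolation=cv2.INTER_CUBIC); b=cv2.resize(p2[80:200,110:230,::-1],(400,400),interpolation=cv2.INTER_CUBIC)
cv2.imwrite('pics/c4.png',np.hstack([a,b]))
```

```text
t 13.25 p [0.635  0.1711 0.2669] yphi 20.3 z [-0.211  0.588 -0.781] q [-0.01  0.79 -0.07  1.47 -0.65  1.18  0.63] F [-0.1  0.2 -0.6] w 60.2 g 0.0
t 13.25 p [0.635  0.1711 0.2669] yphi 20.3 z [-0.211  0.588 -0.781] q [-0.01  0.79 -0.07  1.47 -0.65  1.18  0.63] F [-0.1  0.2 -0.6] w 60.2 g 0.0
```

View pics/c4.png

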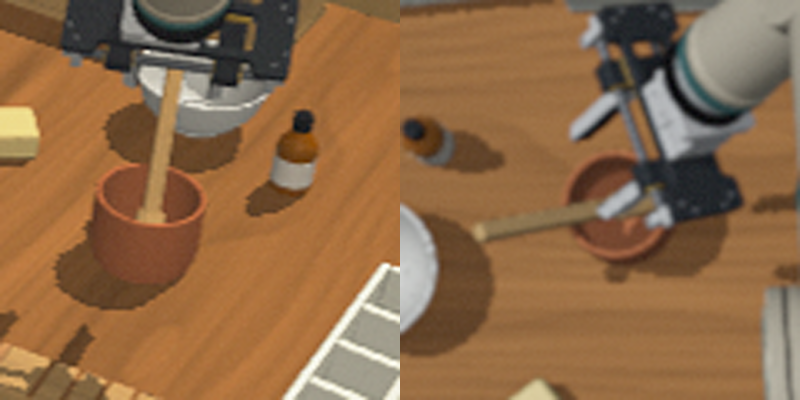

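The paddle now leans free on the crock's left rim. In the right-hand top view its top end is near (478,232); in the scene view it runs from (150,215) up to (175,70). I'm fitting its axis from depth.

```bash
cat > fitst.py <<'E'
from place import *
a=np.load('pics/sc3.npz'); b=np.load('pics/top3.npz')
def sel(n,z,c0,c1,zlo=.075,zhi=.17):
    P=cloud(n,z['d']); h=cv2.cvtColor(z['p'],cv2.COLOR_RGB2HSV).astype(int)
    m=(P[...,0]>.5)&(P[...,0]<.68)&(P[...,1]>.255)&(P[...,1]<.36)&(P[...,2]>zlo)&(P[...,2]<zhi)&(h[...,0]>12)&(h[...,0]<28)&(h[...,1]>60)&(h[...,2]>110)
    return P[m]
for n,z in (('scene',a),('top',b)):
    q=sel(n,z,0,0); print(n,len(q))
    for it in range(4):
        m=q.mean(0); u,s,v=np.linalg.svd(q-m); d=v[0]*np.sign(v[0][2]); e=np.linalg.norm((q-m)-np.outer((q-m)@d,d),axis=1); q=q[e<max(.012,1.5*np.median(e))]
    t=(q-m)@d; print(m.round(4),d.round(3),'theta',np.degrees(np.arccos(d[2])).round(1),'lean',np.degrees(np.arctan2(d[1],d[0])).round(1),'end',(m+d*t.max()).round(4),len(q),np.median(e))
print('pred end',(tip+.2*ax).round(4))
E
python3 fitst.py
```

```text
t 13.35 p [0.6319 0.1746 0.2639] yphi 20.5 z [-0.22   0.589 -0.778] q [-0.01  0.8  -0.08  1.47 -0.65  1.18  0.63] F [ 0.2  0.6 -0.9] w 59.7 g 0.0
scene 165
[0.5889 0.2935 0.1083] [-0.285  0.715  0.639] theta 50.3 lean 111.7 end [0.574  0.3308 0.1416] 163 0.0052632512125509075
top 181
[0.5879 0.2986 0.1137] [-0.29   0.731  0.618] theta 51.8 lean 111.6 end [0.5727 0.3368 0.146 ] 175 0.005055696714663955
pred end [0.5704 0.338  0.1381]
```

Run:
```python
from place import *
T=pose(.175,-26,.078); r=rot(20.6,-26); print(T)
plan([([.60,.25,.32],20.6,12),(T-r.apply([0,0,.07]),20.6,-26),(T,20.6,-26,3)])
```

```text
t 13.35 p [0.6319 0.1746 0.2639] yphi 20.5 z [-0.22   0.589 -0.778] q [-0.01  0.8  -0.08  1.47 -0.65  1.18  0.63] F [ 0.2  0.6 -0.9] w 59.7 g 0.0
[0.56520467 0.35183651 0.19245417]
10
[[3.3,-0.1,0.3,0,-9,0],[3.3,-0.1,-0.3,0.1,-9,0],[3.2,-0.1,-0.8,0,-9,0],[3,0.1,2.3,0,-9.5,0],[3.4,0,1.8,0,-9.5,0],[3.7,0.1,1.2,0,-9.5,0],[3.7,0.1,0.5,0,-9.5,0],[0,0,2.3,0,0,0],[0,0,2.4,0,0,0],[0,0,2.3,0,0,0]]
```

drive_tool([
  [3.3,-0.1,0.3,0,-9,0],
  [3.3,-0.1,-0.3,0.1,-9,0],
  [3.2,-0.1,-0.8,0,-9,0],
  [3,0.1,2.3,0,-9.5,0],
  [3.4,0,1.8,0,-9.5,0],
  [3.7,0.1,1.2,0,-9.5,0],
  [3.7,0.1,0.5,0,-9.5,0],
  [0,0,0,0,0,0],
  [0,0,0,0,0,0],
])

```text
clock: 14.48
tcp_pos: [0.5531, 0.3811, 0.2539]
tool_rot: [0.553, 0.802, -0.13, 0.184]
force: [-0.5, -0.8, 0.7]
gripper_width: 0.636
grasp_force: 0.0
```

Run:
```python
from place import *
plan([(pose(.175,-26,.078),20.6,-26,3)])
```

```text
t 14.47 p [0.5531 0.3811 0.2539] yphi 20.7 z [ 0.152 -0.412 -0.898] q [-1.05  0.84  0.47  1.4   0.09  1.11 -0.38] F [-0.5 -0.8  0.7] w 59.8 g 0.0
3
[[0,0,2.3,-0.1,0,0.1],[-0.1,0.1,2.3,0,0,0],[0,0,2.3,-0.1,0.1,0.1]]
```

drive_tool([
  [0,0,2.3,0,0,0],
  [0,0,2.3,0,0,0],
  [0,0,2.3,0,0,0],
  [0,0,0,0,0,0],
])

```text
clock: 14.98
tcp_pos: [0.5654, 0.3488, 0.1929]
tool_rot: [0.556, 0.8, -0.13, 0.184]
force: [0.1, 0.5, -0.0]
gripper_width: 0.642
grasp_force: 0.0
```

drive_tool([
  [0,0,0,0,0,0],
  [0,0,0,0,0,0],
  [0,0,0,0,0,0],
  [0,0,0,0,0,0],
  [0,0,0,0,0,0],
], grip=0.8, squeeze=50)

```text
clock: 15.6
tcp_pos: [0.5646, 0.3529, 0.1932]
tool_rot: [0.554, 0.801, -0.129, 0.185]
force: [1.3, 0.8, 0.4]
gripper_width: 0.167
grasp_force: 50.0
```

Run:
```python
from place import *
p=ctrl.get_obs()['tcp_pos']
# stick as rigid in tool: grasp .078, alpha 25. pull along the stick axis, then upright
# balls from top1 
z=np.load('pics/top1.npz')
for u,v in [(605,244),(655,246),(627,281),(584,296),(669,292),(627,323)]: print((onz('top',150+u/3.636,80+v/3.636,.022)[:2]*1000).round(),end=' ')
P=cloud('top',z['d']).reshape(-1,3)
c=np.array([.5656,-.2305]); a=P[(np.hypot(P[:,0]-c[0],P[:,1]-c[1])<.1)&(P[:,2]>.079)&(P[:,2]<.09)]; A=np.c_[a[:,:2],np.ones(len(a))]; x=np.linalg.lstsq(2*A,(a[:,:2]**2).sum(1),rcond=None)[0]; print('pot',x[:2],np.sqrt(2*x[2]+x[0]**2+x[1]**2))
plan([(p+.13*ax,20.6,-26)])
```

```text
t 15.6 p [0.5646 0.3529 0.1932] yphi 20.7 z [ 0.153 -0.411 -0.899] q [-1.01  0.9   0.46  1.48  0.09  0.97 -0.38] F [1.3 0.8 0.4] w 15.7 g 50.0
[ 599. -212.] [ 597. -255.] [ 567. -230.] [ 553. -193.] [ 557. -267.] [ 530. -230.] pot [ 0.56644948 -0.2312423 ] 0.07740898234383257
3
[[1.8,0,-3.9,0,0,0],[1.9,0,-4,0,0,0.1],[1.8,0,-3.9,-0.1,0,0]]
```

```bash
cat > stick.py <<'E'
from place import *
at=rot(20.6,-26).inv().apply(ax); tt=np.array([0,0,.078])-.175*at   # stick axis, tip in tool frame
PC=np.array([.566,-.2305,.005])
def tcp(tipw,phi,tilt): return np.array(tipw)-rot(phi,tilt).apply(tt)
E
python3 - <<'E'
from stick import *
p=ctrl.get_obs()['tcp_pos']; print(rot(-35,25).apply(at).round(3))
U=tcp([.530,-.205,.115],-35,25); print(U)
plan([(p+.14*ax,20.6,-26),([.56,.13,.37],-5,0),(U,-35,25)])
from kin import *
K=np.load('kin.npz'); print(ik(tcp(PC+[0,0,.004],-35,25),rot(-35,25),K['x'],K['s'],np.array([-.3,.8,.5,1.7,-.5,.9,0]),6)); print(ik(U,rot(-35,25),K['x'],K['s'],np.array([-.3,.8,.5,1.7,-.5,.9,0]),6))
E
```

```text
t 15.6 p [0.5646 0.3529 0.1932] yphi 20.7 z [ 0.153 -0.411 -0.899] q [-1.01  0.9   0.46  1.48  0.09  0.97 -0.38] F [1.3 0.8 0.4] w 15.7 g 50.0
[ 0. -0.  1.]
[ 0.5110925  -0.23200271  0.36069201]
17
[[2,0,-4.2,0,0,0],[1.9,0,-4.3,0,0,0.1],[2,0,-4.2,-0.1,0,0],[-4.6,-1.2,0.8,0.8,3.7,3.6],[-4.7,-0.9,0.6,0.9,3.6,3.6],[-4.8,-0.5,0.3,0.8,3.7,3.6],[-4.8,-0.3,-0.1,0.8,3.6,3.6],[-4.9,0,-0.3,0.9,3.7,3.6],[-4.7,0.4,-0.7,0.8,3.6,3.6],[-4.7,0.6,-0.9,0.9,3.7,3.6],[-5.2,-0.2,0.1,-0.9,3.5,4.2],[-5.2,0.1,-0.2,-1,3.5,4.2],[-5.2,0.5,-0.5,-0.9,3.5,4.2],[-5.1,0.9,-0.8,-1,3.4,4.2],[-4.9,1.3,-1.1,-0.9,3.5,4.2],[-4.8,1.7,-1.4,-1,3.5,4.3],[-4.5,2,-1.6,-0.9,3.5,4.2]]
(array([ 0.36,  0.67,  0.39,  1.75, -0.83,  1.  ,  0.62]), array([0., 0.]))
(array([ 0.27,  0.5 ,  0.51,  1.75, -0.74,  1.15,  0.51]), array([0., 0.]))
```

drive_tool([
  [2,0,-4.2,0,0,0],
  [1.9,0,-4.3,0,0,0],
  [2,0,-4.2,0,0,0],
  [-4.6,-1.2,0.8,0.8,3.7,3.6],
  [-4.7,-0.9,0.6,0.9,3.6,3.6],
  [-4.8,-0.5,0.3,0.8,3.7,3.6],
  [-4.8,-0.3,-0.1,0.8,3.6,3.6],
  [-4.9,0,-0.3,0.9,3.7,3.6],
  [-4.7,0.4,-0.7,0.8,3.6,3.6],
  [-4.7,0.6,-0.9,0.9,3.7,3.6],
  [-5.2,-0.2,0.1,-0.9,3.5,4.2],
  [-5.2,0.1,-0.2,-1,3.5,4.2],
  [-5.2,0.5,-0.5,-0.9,3.5,4.2],
  [-5.1,0.9,-0.8,-1,3.4,4.2],
  [-4.9,1.3,-1.1,-0.9,3.5,4.2],
  [-4.8,1.7,-1.4,-1,3.5,4.3],
  [-4.5,2,-1.6,-0.9,3.5,4.2],
  [0,0,0,0,0,0],
  [0,0,0,0,0,0],
])

```text
clock: 17.98
tcp_pos: [0.5113, -0.2314, 0.3614]
tool_rot: [0.866, 0.451, 0.191, -0.101]
force: [0.2, 0.3, -0.7]
gripper_width: 0.162
grasp_force: 50.0
```

Run:
```python
from stick import *
p,d=snap('scene','sc5'); o=ctrl.get_obs(); r=R.from_quat(o['tool_rot']); f,cx,cy,M=cam('scene')
for nm,q in (('tip',tt),('top',tt+.2*at)):
    w=o['tcp_pos']+r.apply(q); c=M[:3,:3].T@(w-M[:3,3]); u,v=c[0]/c[2]*f+cx,c[1]/c[2]*f+cy; print(nm,w.round(4),u.round(1),v.round(1), 'crop',round((u-180)*5),round((v-170)*5))
cv2.imwrite('pics/c5.png',cv2.resize(p[170:290,180:340,::-1],(800,600),interpolation=cv2.INTER_CUBIC))
```

```text
t 17.98 p [ 0.5113 -0.2314  0.3614] yphi -35.0 z [ 0.24   0.346 -0.907] q [ 0.29  0.48  0.44  1.76 -0.72  1.11  0.47] F [ 0.2  0.3 -0.7] w 15.3 g 50.0
tip [ 0.5299 -0.2032  0.1159] 247.9 234.5 crop 340 323
top [ 0.5304 -0.2033  0.3159] 247.8 168.2 crop 339 -9
```

View pics/c5.png

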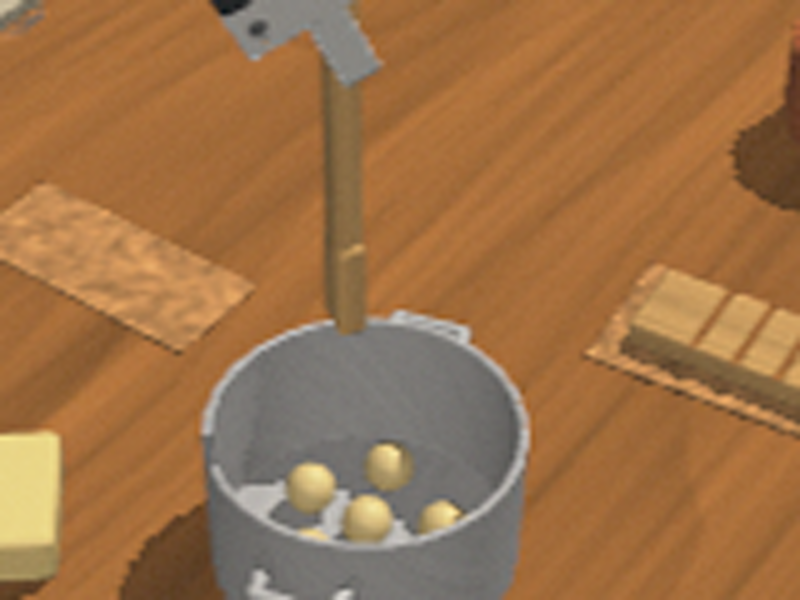

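The crop shows the paddle held upright, its tip at (347,327) against a predicted (340,323), above the gap between the balls at (311,487) and (387,465). Next I lower it into the pot and stir.

Run:
```python
from stick import *
A=lambda a,r,z=.010:tcp(PC+[r*np.cos(np.radians(a)),r*np.sin(np.radians(a)),z-.005],-35,25)
s=plan([(A(145,.043,.05),-35,25,3),(A(145,.043,.010),-35,25,3)])
s=plan([(A(145,.032),-35,25,2)],start=s)
s=plan([(A(145+18*i,.032),-35,25,1) for i in range(1,21)],start=s)
```

```text
t 18.02 p [ 0.5117 -0.2303  0.3616] yphi -34.9 z [ 0.239  0.347 -0.907] q [ 0.29  0.48  0.44  1.76 -0.72  1.11  0.47] F [ 0.2  0.3 -1.3] w 15.9 g 50.0
6
[[-1,0.1,2,-0.1,0,0],[-1,0,1.9,0,0,0],[-1,0.1,2,-0.1,0.1,0.1],[-0.5,0,1.2,0,0,0],[-0.6,0,1.2,0,0,0],[-0.5,0,1.2,0,0,0]]
2
[[0,0.5,0,0,0,0],[0,0.6,0,0,0,0]]
20
[[-0.9,0.1,-0.4,0,0,0],[-0.8,0.5,-0.4,0,0,0],[-0.7,0.7,-0.3,0,0,0],[-0.4,0.9,-0.2,0,0,0],[-0.1,1,0,0,0,0],[0.1,1,0,0,0,0],[0.4,0.8,0.2,0,0,0],[0.7,0.8,0.3,0,0,0],[0.8,0.4,0.4,0,0,0],[0.9,0.2,0.4,0,0,0],[0.9,-0.2,0.4,0,0,0],[0.8,-0.4,0.4,0,0,0],[0.6,-0.8,0.3,0,0,0],[0.4,-0.8,0.2,0,0,0],[0.2,-1,0.1,0,0,0],[-0.2,-1,-0.1,0,0,0],[-0.4,-0.9,-0.2,0,0,0],[-0.6,-0.7,-0.3,0,0,0],[-0.8,-0.5,-0.4,0,0,0],[-0.9,-0.1,-0.4,0,0,0]]
```

drive_tool([
  [-1,0.1,2,0,0,0],
  [-1,0,1.9,0,0,0],
  [-1,0.1,2,0,0,0],
  [-0.5,0,1.2,0,0,0],
  [-0.6,0,1.2,0,0,0],
  [-0.5,0,1.2,0,0,0],
  [0,0,0,0,0,0],
  [0,0.5,0,0,0,0],
  [0,0.6,0,0,0,0],
  [0,0,0,0,0,0],
])

```text
clock: 19.27
tcp_pos: [0.5215, -0.2411, 0.2565]
tool_rot: [0.866, 0.451, 0.191, -0.1]
force: [-0.2, 0.7, -0.0]
gripper_width: 0.168
grasp_force: 50.0
```

```bash
cat > chk.py <<'E'
from stick import *
o=ctrl.get_obs(); r=R.from_quat(o['tool_rot']); w=o['tcp_pos']+r.apply(tt)-PC; print('tip rel',(w*1000).round(1),'r',np.hypot(*w[:2])*1000,'axis',r.apply(at).round(3))
E
python3 chk.py
```

```text
t 19.27 p [ 0.5215 -0.2411  0.2565] yphi -35.0 z [ 0.241  0.345 -0.907] q [ 0.35  0.63  0.37  1.84 -0.85  0.94  0.64] F [-0.2  0.7 -0. ] w 15.8 g 50.0
tip rel [-25.9  16.    5.7] r 30.426333172730008 axis [0.001 0.002 1.   ]
```

drive_tool([
  [-0.9,0.1,-0.2,0,0,0],
  [-0.9,0.5,-0.4,0,0,0],
  [-0.7,0.7,-0.3,0,0,0],
  [-0.4,0.9,-0.2,0,0,0],
  [-0.1,1,0,0,0,0],
  [0.1,1,0,0,0,0],
  [0.4,0.8,0.2,0,0,0],
  [0.7,0.8,0.3,0,0,0],
  [0.8,0.4,0.4,0,0,0],
  [0.9,0.2,0.4,0,0,0],
  [0.9,-0.2,0.4,0,0,0],
  [0.8,-0.4,0.4,0,0,0],
  [0.6,-0.8,0.3,0,0,0],
  [0.4,-0.8,0.2,0,0,0],
  [0.2,-1,0.1,0,0,0],
  [-0.2,-1,-0.1,0,0,0],
  [-0.4,-0.9,-0.2,0,0,0],
  [-0.6,-0.7,-0.3,0,0,0],
  [-0.8,-0.5,-0.4,0,0,0],
  [-0.9,-0.1,-0.4,0,0,0],
])

```text
clock: 21.78
tcp_pos: [0.5202, -0.2413, 0.254]
tool_rot: [0.866, 0.45, 0.191, -0.1]
force: [0.9, -0.7, -0.7]
gripper_width: 0.164
grasp_force: 50.0
```

```bash
python3 chk.py
python3 - <<'E'
from h import *
p,d=snap('scene','sc6'); cv2.imwrite('pics/c6.png',cv2.resize(p[170:290,180:340,::-1],(800,600),interpolation=cv2.INTER_CUBIC))
E
```

```text
t 21.77 p [ 0.5202 -0.2413  0.254 ] yphi -35.0 z [ 0.241  0.345 -0.907] q [ 0.35  0.63  0.37  1.84 -0.85  0.93  0.65] F [ 0.9 -0.7 -0.7] w 15.4 g 50.0
tip rel [-27.4  16.    3.2] r 31.70039296622311 axis [0.002 0.001 1.   ]
```

View pics/c6.png

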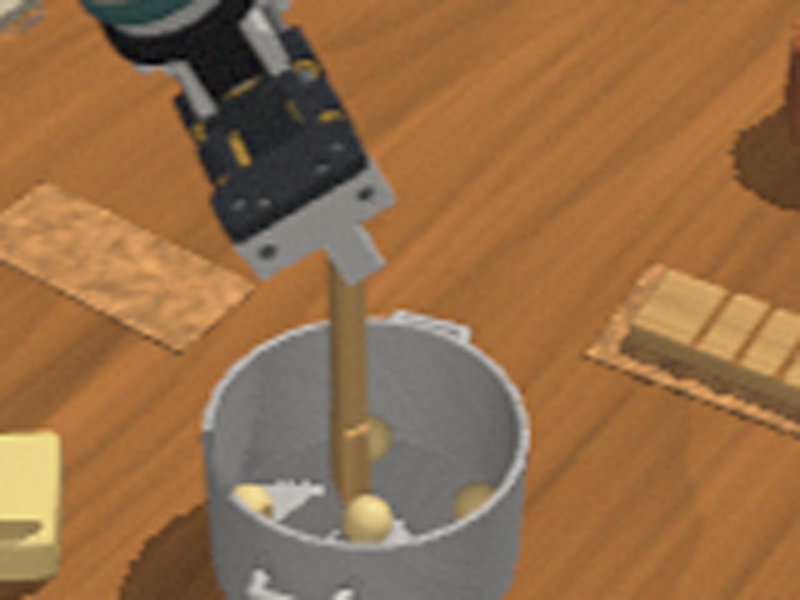

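After one turn the paddle is still upright with its head at the pot floor, near (352,498). Several balls have been pushed aside, at (252,500), (375,440) and (475,500). I'm continuing the stir.

drive_tool([
  [-0.9,0.1,-0.4,0,0,0],
  [-0.8,0.5,-0.4,0,0,0],
  [-0.7,0.7,-0.3,0,0,0],
  [-0.4,0.9,-0.2,0,0,0],
  [-0.1,1,0,0,0,0],
  [0.1,1,0,0,0,0],
  [0.4,0.8,0.2,0,0,0],
  [0.7,0.8,0.3,0,0,0],
  [0.8,0.4,0.4,0,0,0],
  [0.9,0.2,0.4,0,0,0],
  [0.9,-0.2,0.4,0,0,0],
  [0.8,-0.4,0.4,0,0,0],
  [0.6,-0.8,0.3,0,0,0],
  [0.4,-0.8,0.2,0,0,0],
  [0.2,-1,0.1,0,0,0],
  [-0.2,-1,-0.1,0,0,0],
  [-0.4,-0.9,-0.2,0,0,0],
  [-0.6,-0.7,-0.3,0,0,0],
  [-0.8,-0.5,-0.4,0,0,0],
  [-0.9,-0.1,-0.4,0,0,0],
])

```text
clock: 24.32
tcp_pos: [0.5202, -0.2413, 0.254]
tool_rot: [0.866, 0.451, 0.191, -0.1]
force: [-0.4, 0.3, -0.6]
gripper_width: 0.165
grasp_force: 50.0
```

drive_tool([
  [-0.9,0.1,-0.4,0,0,0],
  [-0.8,0.5,-0.4,0,0,0],
  [-0.7,0.7,-0.3,0,0,0],
  [-0.4,0.9,-0.2,0,0,0],
  [-0.1,1,0,0,0,0],
  [0.1,1,0,0,0,0],
  [0.4,0.8,0.2,0,0,0],
  [0.7,0.8,0.3,0,0,0],
  [0.8,0.4,0.4,0,0,0],
  [0.9,0.2,0.4,0,0,0],
  [0.9,-0.2,0.4,0,0,0],
  [0.8,-0.4,0.4,0,0,0],
  [0.6,-0.8,0.3,0,0,0],
  [0.4,-0.8,0.2,0,0,0],
  [0.2,-1,0.1,0,0,0],
  [-0.2,-1,-0.1,0,0,0],
  [-0.4,-0.9,-0.2,0,0,0],
  [-0.6,-0.7,-0.3,0,0,0],
  [-0.8,-0.5,-0.4,0,0,0],
  [-0.9,-0.1,-0.4,0,0,0],
])

```text
clock: 26.82
tcp_pos: [0.5202, -0.2413, 0.254]
tool_rot: [0.866, 0.45, 0.191, -0.1]
force: [0.6, -0.8, 0.0]
gripper_width: 0.165
grasp_force: 50.0
```

drive_tool([
  [-0.9,0.1,-0.4,0,0,0],
  [-0.8,0.5,-0.4,0,0,0],
  [-0.7,0.7,-0.3,0,0,0],
  [-0.4,0.9,-0.2,0,0,0],
  [-0.1,1,0,0,0,0],
  [0.1,1,0,0,0,0],
  [0.4,0.8,0.2,0,0,0],
  [0.7,0.8,0.3,0,0,0],
  [0.8,0.4,0.4,0,0,0],
  [0.9,0.2,0.4,0,0,0],
  [0.9,-0.2,0.4,0,0,0],
  [0.8,-0.4,0.4,0,0,0],
  [0.6,-0.8,0.3,0,0,0],
  [0.4,-0.8,0.2,0,0,0],
  [0.2,-1,0.1,0,0,0],
  [-0.2,-1,-0.1,0,0,0],
  [-0.4,-0.9,-0.2,0,0,0],
  [-0.6,-0.7,-0.3,0,0,0],
  [-0.8,-0.5,-0.4,0,0,0],
  [-0.9,-0.1,-0.4,0,0,0],
])

```text
clock: 29.32
tcp_pos: [0.5202, -0.2413, 0.254]
tool_rot: [0.866, 0.45, 0.191, -0.1]
force: [-0.1, -0.2, -1.3]
gripper_width: 0.167
grasp_force: 50.0
```

```bash
python3 chk.py
python3 - <<'E'
from h import *
p,d=snap('scene','sc7'); cv2.imwrite('pics/c7.png',cv2.resize(p[170:290,180:340,::-1],(800,600),interpolation=cv2.INTER_CUBIC))
E
```

```text
t 29.32 p [ 0.5202 -0.2413  0.254 ] yphi -35.0 z [ 0.241  0.345 -0.907] q [ 0.35  0.63  0.37  1.84 -0.85  0.94  0.65] F [-0.1 -0.2 -1.3] w 15.7 g 50.0
tip rel [-27.4  15.9   3.2] r 31.704962310428456 axis [0.002 0.001 1.   ]
```

View pics/c7.png

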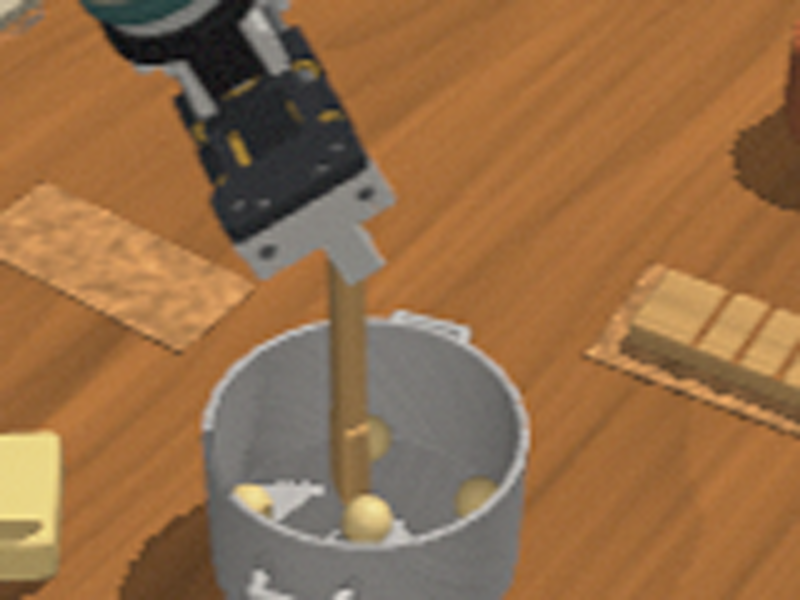

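After the stir the balls lie near the wall at (252,500), (375,440) and (478,497), with one near the middle at (367,520). I'll measure their shifts before letting go.

Run:
```python
from h import *
PC=np.array([566,-230.5])
print('now',[tuple((onz('scene',180+x/5-.4,170+y/5-.4,.018)[:2]*1000-PC).round()) for x,y in [(252,500),(375,440),(478,497),(367,518)]])
print('before',[tuple((onz('scene',180+x/5-.4,170+y/5-.4,.018)[:2]*1000-PC).round()) for x,y in [(311,487),(387,465),(367,520),(440,520)]])
p,d=snap('top','top7'); cv2.imwrite('pics/c8.png',cv2.resize(p[120:190,290:360,::-1],(600,600),interpolation=cv2.INTER_CUBIC))
```

```text
now [(np.float64(-58.0), np.float64(-20.0)), (np.float64(-33.0), np.float64(52.0)), (np.float64(34.0), np.float64(50.0)), (np.float64(-3.0), np.float64(4.0))]
before [(np.float64(-39.0), np.float64(5.0)), (np.float64(-17.0), np.float64(41.0)), (np.float64(-2.0), np.float64(3.0)), (np.float64(27.0), np.float64(25.0))]
```

View pics/c8.png

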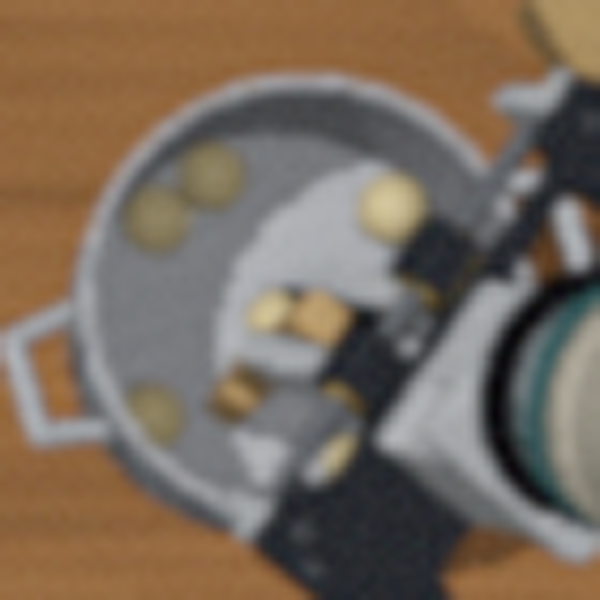

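The top view shows two balls at the upper left wall, (158,215) and (212,172), and others at (392,205), (158,412) and (335,450). The sixth, at (270,310), is still in the middle. I'll add a wider half turn and then pass across the middle.

Run:
```python
from stick import *
A=lambda a,r,z=.0085:tcp(PC+[r*np.cos(np.radians(a)),r*np.sin(np.radians(a)),z-.005],-35,25)
w=[(A(145+15*i,min(.046,.032+.0035*i)),-35,25,1) for i in range(1,13)]
w+=[(A(325,.046-.012*i),-35,25,1) for i in range(1,7)]
s=plan(w)
```

```text
t 29.43 p [ 0.52   -0.2425  0.2539] yphi -35.2 z [ 0.241  0.344 -0.908] q [ 0.35  0.63  0.37  1.84 -0.85  0.94  0.65] F [-0.1 -0.3 -1. ] w 15.8 g 50.0
18
[[-0.5,-0.3,-0.3,0,0.2,-0.2],[-1,0,-0.4,0,0,0],[-0.9,0.4,-0.5,0,0,0],[-0.9,0.7,-0.4,0,0,0],[-0.4,1.1,-0.2,0,0,0],[-0.2,1.2,0,0,0,0],[0.2,1.2,0,0,0,0],[0.4,1.1,0.2,0,0,0],[0.7,0.9,0.3,0,0,0],[0.8,0.8,0.4,0,0,0],[1,0.4,0.5,0,0,0],[1.1,0.2,0.5,0,0,0],[0,-1.2,0,0,0,0],[0,-1.2,0,0,0,0],[0,-1.2,0,0,0,0],[0,-1.2,0,0,0,0],[0,-1.2,0,0,0,0],[0,-1.2,0,0,0,0]]
```

drive_tool([
  [-0.5,-0.3,-0.3,0,0,0],
  [-1,0,-0.4,0,0,0],
  [-0.9,0.4,-0.5,0,0,0],
  [-0.9,0.7,-0.4,0,0,0],
  [-0.4,1.1,-0.2,0,0,0],
  [-0.2,1.2,0,0,0,0],
  [0.2,1.2,0,0,0,0],
  [0.4,1.1,0.2,0,0,0],
  [0.7,0.9,0.3,0,0,0],
  [0.8,0.8,0.4,0,0,0],
  [1,0.4,0.5,0,0,0],
  [1.1,0.2,0.5,0,0,0],
])

```text
clock: 30.92
tcp_pos: [0.5825, -0.2782, 0.2526]
tool_rot: [0.866, 0.451, 0.188, -0.107]
force: [-7.8, 4.7, 2.3]
gripper_width: 0.169
grasp_force: 50.3
```

drive_tool([
  [0,-1.2,0,0,0,0],
  [0,-1.2,0,0,0,0],
  [0,-1.2,0,0,0,0],
  [0,-1.2,0,0,0,0],
  [0,-1.2,0,0,0,0],
  [0,0,0,0,0,0],
])

```text
clock: 31.68
tcp_pos: [0.536, -0.2473, 0.2545]
tool_rot: [0.866, 0.451, 0.191, -0.1]
force: [-0.2, -0.1, -0.8]
gripper_width: 0.173
grasp_force: 50.0
```

```bash
python3 chk.py
python3 - <<'E'
from h import *
p,d=snap('top','top8'); q,d=snap('scene','sc8'); cv2.imwrite('pics/c9.png',np.hstack([cv2.resize(p[120:190,290:360,::-1],(400,400),interpolation=cv2.INTER_CUBIC),cv2.resize(q[190:290,210:310,::-1],(400,400),interpolation=cv2.INTER_CUBIC)]))
E
```

```text
t 31.68 p [ 0.536  -0.2473  0.2545] yphi -35.0 z [ 0.24   0.346 -0.907] q [ 0.35  0.65  0.38  1.79 -0.85  0.96  0.63] F [-0.2 -0.1 -0.8] w 16.2 g 50.0
tip rel [-11.7  10.1   3.7] r 15.473669150329009 axis [0.002 0.    1.   ]
```

View pics/c9.png

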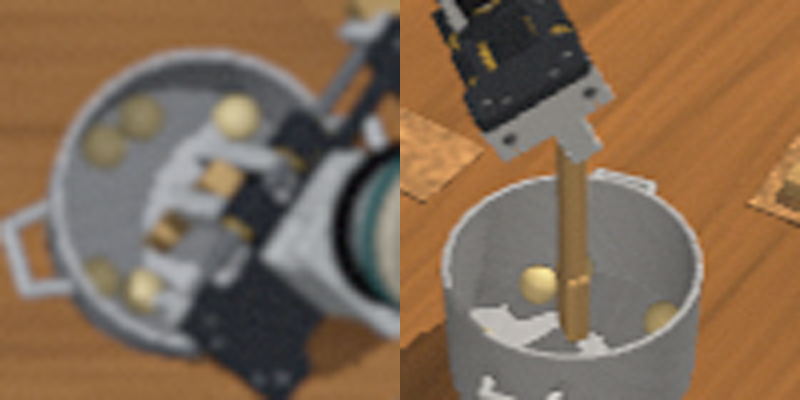

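The balls are clearly moved now: the middle one has been pushed to (143,290) in the left-hand view. The others seen are at (100,277), (103,145), (140,117) and (237,117). I'll set the paddle leaning on the rim on its +x +y side.

Run:
```python
from stick import *
u=np.array([np.cos(np.radians(55)),np.sin(np.radians(55)),0])
T=tcp(PC+.030*u+[0,0,.006],-35,0)
plan([(tcp(PC+.012*u+[0,0,.006],-35,25),-35,25,3),(T,-35,0,5)])
```

```text
t 31.77 p [ 0.5368 -0.248   0.2544] yphi -35.0 z [ 0.241  0.345 -0.907] q [ 0.35  0.65  0.38  1.79 -0.85  0.96  0.63] F [ 0.2  0.3 -0.2] w 15.6 g 50.0
8
[[0.3,0.5,0.1,0,0,0],[0.4,0.4,0,0,0.1,0],[0.3,0.5,0.1,0,0,0],[2.2,0,1.2,0,-5,0],[2.3,0,1.1,0,-5,0],[2.3,0,0.8,0,-5,0],[2.5,0,0.6,0,-5,0],[2.5,0,0.4,0,-5,0]]
```

drive_tool([
  [0.3,0.5,0.1,0,0,0],
  [0.4,0.4,0,0,0,0],
  [0.3,0.5,0.1,0,0,0],
  [2.2,0,1.2,0,-5,0],
  [2.3,0,1.1,0,-5,0],
  [2.3,0,0.8,0,-5,0],
  [2.5,0,0.6,0,-5,0],
  [2.5,0,0.4,0,-5,0],
  [0,0,0,0,0,0],
  [0,0,0,0,0,0],
])

```text
clock: 33.02
tcp_pos: [0.6255, -0.1454, 0.2471]
tool_rot: [0.887, 0.461, -0.0, -0.001]
force: [-0.2, 0.3, -1.0]
gripper_width: 0.168
grasp_force: 50.0
```

```bash
python3 chk.py
```

```text
t 33.02 p [ 0.6255 -0.1454  0.2471] yphi -35.1 z [-0.001  0.001 -1.   ] q [-0.17  0.76  0.64  1.61 -0.53  0.95  0.03] F [-0.2  0.3 -1. ] w 15.8 g 50.0
tip rel [16.6 24.8  5.5] r 29.83477148823687 axis [0.244 0.345 0.906]
```

drive_tool([
  [0.2,0,0.1,0,0,0],
  [0.1,0,0,0,0,0],
  [0,0,0,0,0,0],
])

```text
clock: 33.4
tcp_pos: [0.6273, -0.1428, 0.2463]
tool_rot: [0.887, 0.461, -0.001, -0.0]
force: [-1.0, -0.0, -0.7]
gripper_width: 0.168
grasp_force: 50.0
```

drive_tool([
  [0,0,0,0,0,0],
  [0,0,0,0,0,0],
  [0,0,0,0,0,0],
  [0,0,-2,0,0,0],
  [0,0,-4,0,0,0],
  [0,0,-5,0,0,0],
  [0,0,-5,0,0,0],
  [-6,0,0,0,0,0],
  [-6,0,0,0,0,0],
  [-6,0,0,0,0,0],
  [-6,0,0,0,0,0],
  [0,0,0,0,0,0],
  [0,0,0,0,0,0],
], grip=6)

```text
clock: 35.02
tcp_pos: [0.4905, -0.3384, 0.4066]
tool_rot: [0.887, 0.462, -0.001, -0.0]
force: [0.2, 0.0, 0.7]
gripper_width: 0.639
grasp_force: 0.0
```

Run:
```python
from h import *
st()
p,d=snap('top','top9'); q,d=snap('scene','sc9'); cv2.imwrite('pics/c10.png',np.hstack([cv2.resize(p[90:210,170:370,::-1],(400,240)) if 0 else cv2.resize(p[100:200,280:380,::-1],(400,400),interpolation=cv2.INTER_CUBIC),cv2.resize(q[130:300,190:360,::-1],(400,400),interpolation=cv2.INTER_CUBIC)]))
```

```text
t 35.02 p [ 0.4905 -0.3384  0.4066] yphi -35.0 z [-0.002  0.    -1.   ] q [ 0.11  0.54  0.74  1.54 -0.38  1.21  0.3 ] F [0.2 0.  0.7] w 60.1 g 0.0
```

View pics/c10.png

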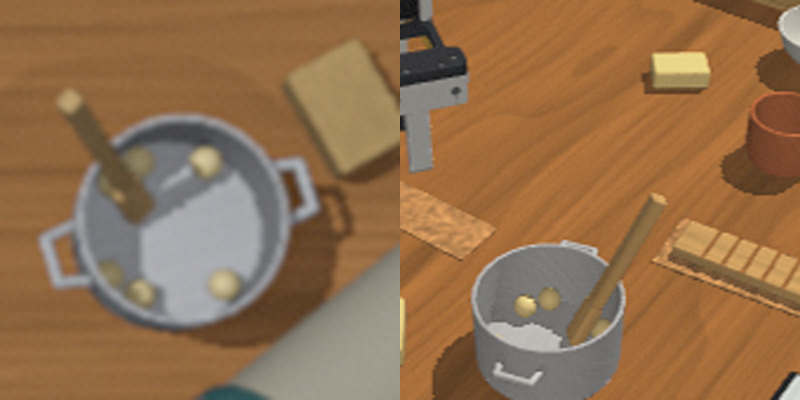

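The final view shows the paddle standing in the pot and leaning on its rim, from (140,212) to (68,100) in the left-hand view. All six balls are inside, and the board and the bystanders in view are in place. Handing in.

```bash
python3 -c "
from h import *
print(ctrl.hand_in())"
```

```text
the job is handed in; nothing more can be done
None
```

The job is handed in at about 35 s of the 72 s: the board is flat on the larger mat, the paddle was stood in the crock and retaken by its upper handle, the pot got four full turns (tip about 32 mm out) plus a wider half turn, and the paddle now leans on the pot's rim with all six balls inside; by my picture measurements five balls moved about 20 mm or more, the sixth possibly only about 16 mm.

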